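Wedge a tube block tight in the drilling jig and hold it

ROBOT

A 6-joint arm with a two-finger parallel gripper is mounted at the origin on the work surface. World frame = base frame: x ahead of the robot, y to its left, z up, the work surface at z = 0. Lengths are in m, angles in rad, forces in N, time in s.
With the tool pointing down it reaches from about 0.3 to 0.875 m from the base axis. Payload 6.4 kg.
Tool frame: the origin (TCP) lies midway between the tips of the shut fingers; the grasp point (between the pads) lies 19 mm behind it (robot.grip_point_offset is the distance from the TCP to the grasp point, in m); z points along the fingers, y is the line along which they close (so a half turn about z gives the same grasp; the last joint's range is limited). The gripper opens to 85 mm and grips with 20 to 120 N. Pads are 22 mm wide; open, the fingers measure 114 mm over their backs; the gripper's body (76 mm by 85 mm) begins 54 mm behind the grasp point. The pads swing forward as they close: fully open they stand 13 mm farther back than shut.
Start: joints at [0.898, 0.181, 1.607, -0, 1.354, -0.206], TCP at [0.259, 0.514, 0.231] pointing down, gripper open.
Joint ranges: [-2.99, 2.99], [-0.89, 2.07], [0.3, 2.58], [-1.14, 4.28], [0, 2.63], [-3.12, 3.12]. Speed limits (rad/s): [2.57, 2.57, 3.01, 3.14, 3.14, 3.14].

INTERFACE

Orientations are given as a unit quaternion [w, x, y, z].
In Python, from plant import robot gives the robot as it stands.
- The arm moves only by the tool drive_tool, never from a script. Its argument "plan" is a list of rows, each a list of 7 numbers: the shift along the tool's x, y, z as a fraction of full scale, then the turn, a rotation vector about the tool's x, y, z as a fraction of full scale, then the finger opening in mm, from 0 to 85.4. In form: [[dx, dy, dz, ax, ay, az, gripper], ...]. A call has exactly 10 rows; each row is the pose to reach, as a shift and turn from the pose commanded when the call began, along the tool's axes at that moment; what a row does not reach only later rows make up. Full scale, the value 1, is 1000 mm for a shift and 0.5 rad for a turn. A row lasts 1/12 s, in which the tool goes at most 41.7 mm and 7.16 degrees, less where a joint would pass 70% of its speed; a pose out of reach is approached as far as the arm can. A call with a number of a shift or a turn outside -1 to 1 is refused whole. A call with a gripper value outside its range is refused whole. The fingers move at their own pace and stop on an object; "squeeze" is the grip in N (left out, the last holds). Time passes only in rows, so rows that repeat a pose let the fingers close, or fill a call up. It gives the time, the measured TCP pose, the force, the opening and the grip force at its end, in the units of the state.
- robot.get_obs(): the state, without advancing time (a new reading comes with each control period).
- robot.grab_frame(name): name is "scene" or "top" or "wrist"; returns a dict with "img" (480x640x3 uint8, blue, green, red), "vfov" (degrees; the focal length in pixels is half the picture's height over the tangent of half this angle, whatever the lens; pixels are square), "cx", "cy" (the principal point, pixels), "distortion" ([k1, k2, p1, p2, k3] as OpenCV has them; the pictures are not rectified), "rvec" (rotation vector, rad) and "tvec" (3), from world to camera coordinates, as OpenCV has them. Camera axes: x right, y down, z forward; pixel columns grow to the right and rows downward; lengths in m; the calibration is good to about 2 mm. A picture is of the moment at which its call begins. There is no depth.
- robot.sign_off(): hands the job in; it is judged then, once.
The state is a dict: "t": time; "joints": joint angles; "qvel": joint speeds; "effort": joint torques, N m; "tool_pos": TCP position; "orientation": TCP orientation; "force": force on the tool from outside, world axes, zero at the start; "moment": the same for the moment, N m; "finger_gap": opening from 0.0 (shut) to 1.0 (fully open); "grasp_force": force on a finger pad.
Only numpy, scipy, OpenCV 4.12 (cv2) and the standard library are available. Lean on these libraries where they do the work, as an engineer would, in place of code of your own. Each camera call takes 0.05 s, during which the arm holds its last target. There are 200 camera calls.

TASK

Get the aluminium tube block ready for drilling: lay it flat in the plywood jig, long side along the long fence, push it up into the corner against both the fence and the end stop, and let go of it. Then set the red wedge flat on the jig board at the wide mouth of the gap between the block and the angled cleat, straight face towards the block, and slide it in, thin end first, until it jams and clamps the block flush against the fence. Finish still holding the wedge and pushing it firmly in, with the block tight in its corner; leave everything else on the bench where it is.

Things in the scene. Friction and masses are not known exactly. Their poses are not given: they have to be found in the camera images.
- jig: Plywood drilling jig fixed to the bench: board 165 x 290 x 15 mm with dark wooden strips 14 mm high (fence, end stop, angled cleat). Origin: on the board's TOP face, under the middle of the seated block; z up, +x roughly away from the robot, +y to its left (yaw within 0.25 rad). Board: x -100 to +65, y -200 to +90 mm. Fence on the +x side, stop on +y, cleat on -x, open side for the wedge at -y.
- fence: Fixed long fence of the jig, dark wood, 26 x 95 x 14 mm. Origin: centre of its underside. Its working face looks to the jig's -x, lies 30 mm from the jig's origin and runs along y from -50 to +45 mm.
- stop: Fixed end stop of the jig, dark wood, 50 x 22 x 14 mm. Origin: centre of its underside. Its working face looks to the jig's -y and lies 50 mm from the jig's origin.
- cleat: Angled cleat, dark wood with two brass wing nuts, 30 x 102 x 14 mm, fixed, but its setting differs from run to run. Origin: board height, middle of its working face, 46 to 50 mm to the -x side of the jig's origin; axes as the jig's. The face looks at the fence and runs along (0.16, 1) in jig x, y: beside the seated block the gap is about 26 mm at the mouth, 10 mm at the end stop.
- seat (a point): The jig's origin again: where the block's origin must lie when seated (block axes along the jig's, either way round).
- mouth (a point): Middle of the wide mouth of the gap, on the board, at x -43, y -50 mm in the jig's frame. Only here is the gap wide enough for the wedge to enter; it slides in along the jig's +y.
- block: Loose tube block of bright aluminium, 60 mm (x) x 100 mm (y) x 28 mm high, about 0.4 kg, groove up: tube groove 26 mm wide, 13 mm deep along the middle of its top (y). Origin: centre of its underside. Grip it across the 60 mm; in the jig its top half stands 14 mm clear of the strips, so fingertips kept above them do not touch them.
- wedge: Loose red waxed wooden wedge, 26 mm high, 144 mm long, 60 g. Origin: underside, middle of its straight tail (30 mm wide in x, y -22 to +22 mm): grip it here across x. Then it tapers to a 14 mm wide nose at y +122. Its face at x = +15 mm is straight and goes against the block; the other slopes 0.16, like the cleat. In use its axes are parallel to the jig's.
- nose (a point): Middle of the wedge's nose, at its underside, at x +8, y +122 mm in the wedge's frame. Carried by its tail, the wedge's nose can droop some mm; let go, it lies flat. With the wedge jammed it lies near x -37, y +25 mm (y +12 to +38 with the cleat's setting) in the jig's frame; a steady push of 10 to 15 N along the jig's +y jams it well.
- wrench: Bystander, not to be moved: steel combination spanner, 190 mm, lying flat at the back.
- screwdriver: Bystander, not to be moved: blue-handled screwdriver, 200 mm, lying at the near left of the jig.
- oil: Bystander, not to be moved: yellow cutting-oil bottle with red cap, 52 mm across, 150 mm tall.
- pedal: Bystander, not to be moved: black bicycle pedal with orange reflectors, about 100 mm square, 22 mm high.
- trysquare: Bystander, not to be moved: try square with dark wooden stock and steel blade, 150 x 105 mm, 18 mm high.
- bitpot: Bystander, not to be moved: blue ceramic cup, 72 mm across, 75 mm tall.
Mind the look-alikes: they are no part of the job. Of the things shaped like the wedge, the red one is meant.

How it is judged:
By the outcome, as a careful person would: the job done as asked, in the order asked, and still so for the second after the job is handed in, while the arm keeps its last pose, push and grip.
It also fails if it takes over 64 s, if anything falls off the work surface, if the arm or the gripper's body presses on something with over 40 N, if the wrist force passes 120 N, or if a joint passes its speed limit or range.

## Working session

There is one attempt and no reset: what is moved stays moved. The work goes in short steps, Python scripts to look and compute and a tool call to move; the robot and the scene stay as the last step left them, time stands still between calls to the robot, and variables do not carry over. Pictures are saved under pics/ and viewed, at most 10 in all, crops included, and the job is handed in when it is done.

Besides the shell and the picture viewer there is one more tool, called after "Emit:" as a command line: name --pt "numbers of a row" for each row, then --argument value for the rest. drive_tool: Moves the arm, as the interface text tells. Its arguments: {"type":"object","properties":{"plan":{"type":"array"},"squeeze":{"type":"number"}},"required":["plan"]}

```bash
mkdir -p pics; cat > h.py <<'E'
import numpy as np, cv2, pickle
from scipy.spatial.transform import Rotation as R
def snap(robot,name,fn):
    f=robot.grab_frame(name); cv2.imwrite(f'pics/{fn}.png',f['img']); pickle.dump(f,open(f'pics/{fn}.pkl','wb')); return f
def load(fn): return pickle.load(open(f'pics/{fn}.pkl','rb'))
def K(f):
    fl=240/np.tan(np.radians(f['vfov'])/2); return np.array([[fl,0,f['cx']],[0,fl,f['cy']],[0,0,1.]])
def unproj(f,pts,z):
    p=cv2.undistortPoints(np.array(pts,float).reshape(-1,1,2),K(f),np.array(f['distortion'],float)).reshape(-1,2)
    M=cv2.Rodrigues(np.array(f['rvec'],float))[0]; C=-M.T@np.array(f['tvec'],float).ravel()
    d=np.c_[p,np.ones(len(p))]@M
    return C+d*((z-C[2])/d[:,2])[:,None]
def proj(f,P):
    return cv2.projectPoints(np.array(P,float).reshape(-1,3),np.array(f['rvec'],float),np.array(f['tvec'],float),K(f),np.array(f['distortion'],float))[0].reshape(-1,2)
E
python3 - <<'E'
from h import *
from plant import robot
for n in('top','scene'):
    f=snap(robot,n,n+'0'); M=cv2.Rodrigues(np.array(f['rvec'],float))[0]; print(n,f['vfov'],f['distortion'],-M.T@np.array(f['tvec']).ravel())
print(robot.get_obs())
E
```

```text
top 53.54515623310844 [-0.07485307  0.          0.          0.          0.        ] [0.33853107 0.02800153 1.29702521]
scene 48.065532217461154 [-0.0472408  0.         0.         0.         0.       ] [ 1.10115515 -0.5499351   0.96984266]
{'t': 0.1, 'joints': array([ 8.97714594e-01,  1.81528070e-01,  1.60791924e+00,  2.70109873e-06,
        1.35378878e+00, -2.06278914e-01]), 'qvel': array([ 4.18514853e-04, -3.44433450e-04, -3.45828730e-03,  7.20295517e-04,
       -9.99413749e-05,  1.12988223e-03]), 'effort': array([-3.58409770e-04, -4.45873260e+01, -3.52243853e+01, -3.26467734e-04,
        4.03497615e-03, -3.08663346e-05]), 'tool_pos': array([0.25842152, 0.51309346, 0.23043433]), 'orientation': array([-3.50957290e-04,  2.31288242e-01,  9.72884923e-01, -7.43000513e-04]), 'force': array([-0.67013879,  0.80666212,  0.27930023]), 'moment': array([-0.04260533, -0.07415864,  0.05574782]), 'grasp_force': 0.0, 'finger_gap': 0.9998504078618277}
```

View pics/top0.png

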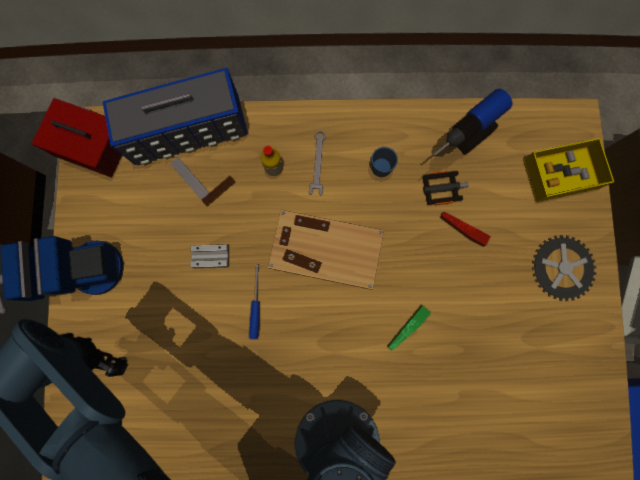

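View pics/scene0.png

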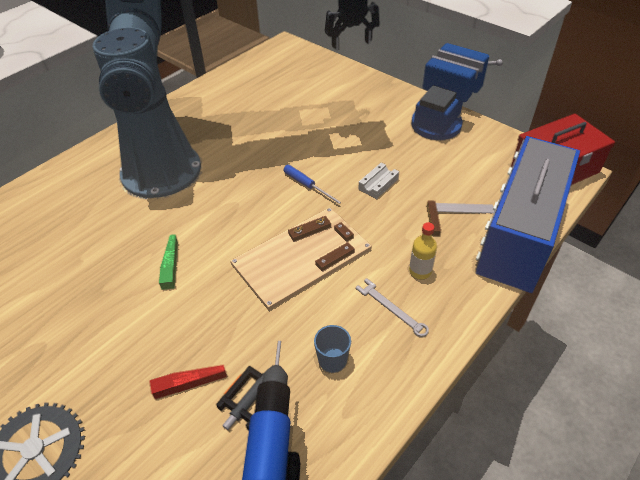

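The top view shows the block at (210,256), the jig at about (327,249) with its stop to the left, and the red wedge at (465,228). The green look-alike is at (409,327), and the pedal is close above the wedge at (445,187).

```bash
python3 - <<'E'
from h import *
a=cv2.imread('pics/top0.png')
c1=cv2.resize(a[200:300,180:390],None,fx=3.8,fy=3.8,interpolation=cv2.INTER_CUBIC)
c2=cv2.resize(a[165:255,415:500],None,fx=2.4,fy=2.4,interpolation=cv2.INTER_CUBIC)
o=np.zeros((600,800,3),np.uint8);o[:c1.shape[0],:c1.shape[1]]=c1;o[382:382+216,:c2.shape[1]]=c2
cv2.imwrite('pics/c.png',o)
f=load('top0')
hsv=cv2.cvtColor(a,cv2.COLOR_BGR2HSV)
m=(((hsv[...,0]<8)|(hsv[...,0]>172))&(hsv[...,1]>150)&(hsv[...,2]>50)).astype(np.uint8)
m[:, :430]=0;m[:205]=0;m[260:]=0
ys,xs=np.nonzero(m);print(len(xs),cv2.minAreaRect(np.c_[xs,ys].astype(np.float32)))
# rough positions
print(unproj(f,[[284,212],[383,232],[373,288],[269,268]],.015).round(4))
print(unproj(f,[[192,246],[228,245],[228,267],[192,267]],.028).round(4))
E
```

```text
466 ((464.4615478515625, 227.6923370361328), (52.59072494506836, 10.666987419128418), 29.744882583618164)
[[ 0.6129  0.1336  0.015 ]
 [ 0.5528 -0.137   0.015 ]
 [ 0.4007 -0.105   0.015 ]
 [ 0.4588  0.1747  0.015 ]]
[[0.5203 0.3831 0.028 ]
 [0.5215 0.2846 0.028 ]
 [0.4618 0.2838 0.028 ]
 [0.4631 0.3817 0.028 ]]
```

View pics/c.png

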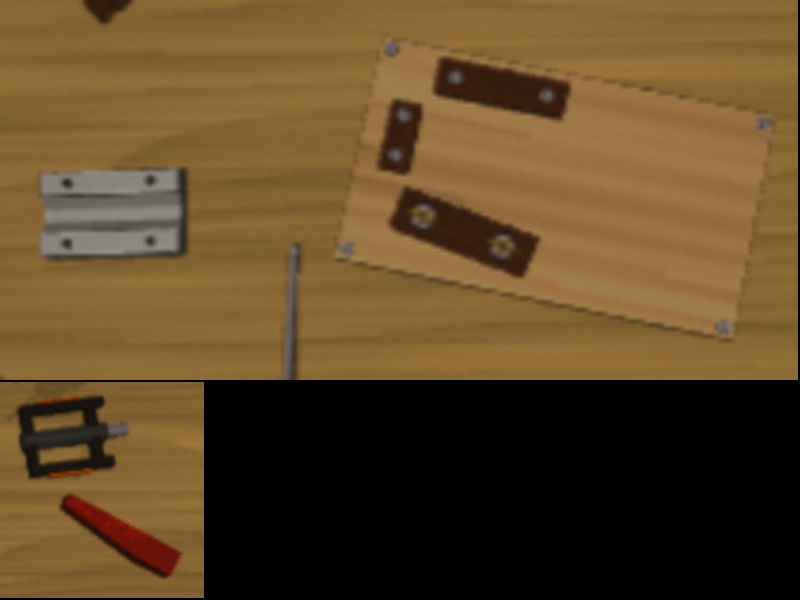

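The enlarged crop shows the jig board corners, fence, stop and cleat clearly. The block's long side runs roughly along world y, and the wedge's nose points up-left, towards the pedal, with its tail lower right.

```bash
python3 - <<'E'
from h import *
from scipy.optimize import least_squares
f=load('top0')
def c1(p): return (np.array(p,float)+.5)/3.8-.5+[180,200]
def c2(p): return (np.array(p,float)-[0,382]+.5)/2.4-.5+[415,165]
def fit(model,px,x0):
    model=np.array(model,float)
    def P(x):
        c,s=np.cos(x[2]),np.sin(x[2]); m=model.copy(); m[:,:2]=model[:,:2]@np.array([[c,s],[-s,c]])+x[:2]; return m
    r=least_squares(lambda x:(proj(f,P(x))-px).ravel(),x0); print(r.x.round(4)); print(r.fun.reshape(-1,2).round(1).tolist())
    return r.x
jb=[[65,90,0],[65,-200,0],[-100,-200,0],[-100,90,0]]
st=[[56,45,14],[56,-50,14],[30,-50,14]]
J=fit([[x/1e3,y/1e3,.015+z/1e3] for x,y,z in jb],c1([[383,38],[773,115],[733,339],[335,260]]),[.52,.04,-.2])
J2=fit([[x/1e3,y/1e3,.015+z/1e3] for x,y,z in jb+st],c1([[383,38],[773,115],[733,339],[335,260],[439,57],[571,83],[562,120]]),[.52,.04,-.2])
B=fit([[x/1e3,y/1e3,.028] for x,y in [(30,50),(30,-50),(-30,-50),(-30,50)]],c1([[40,171],[181,169],[182,255],[41,258]]),[.5,.33,0])
W=fit([[x/1e3,y/1e3,.026] for x,y in [(15,122),(1,122),(-15,-22),(15,-22)]],c2([[70,494],[62,503],[166,576],[181,550]]),[.52,-.3,-.9])
S=load('scene0')
im=S['img'].copy()
def draw(x,m):
    c,s=np.cos(x[2]),np.sin(x[2]);m=np.array(m,float)/1e3;m[:,:2]=m[:,:2]@np.array([[c,s],[-s,c]])+x[:2]
    cv2.polylines(im,[proj(S,m).round().astype(int)],True,(0,255,0),1)
draw(J,[[a,b,c+15] for a,b,c in jb]);draw(B,[[30,50,28],[30,-50,28],[-30,-50,28],[-30,50,28]]);draw(W,[[15,122,26],[1,122,26],[-15,22,26],[-15,-22,26],[15,-22,26]])
draw(J,[[30,-50,29],[30,45,29],[56,45,29],[56,-50,29]])
cv2.imwrite('pics/s.png',cv2.resize(im[150:410,130:430],None,fx=2.3,fy=2.3,interpolation=cv2.INTER_CUBIC))
E
```

```text
[ 0.5376  0.0702 -0.2116]
[[-0.4, -0.1], [0.6, -0.2], [0.3, 0.2], [-0.5, 0.0]]
[ 0.5374  0.0699 -0.2128]
[[-0.2, -0.1], [0.7, -0.0], [0.3, 0.4], [-0.4, 0.0], [0.0, 0.1], [-0.5, 0.0], [0.0, -0.5]]
[0.4931 0.3365 0.0112]
[[0.5, 0.6], [-0.1, 0.1], [-0.4, -0.4], [-0.1, -0.3]]
[ 0.5343 -0.4007 -0.5164]
[[-1.0, -0.7], [0.1, -0.0], [1.2, -0.3], [-0.3, 1.0]]
```

View pics/s.png

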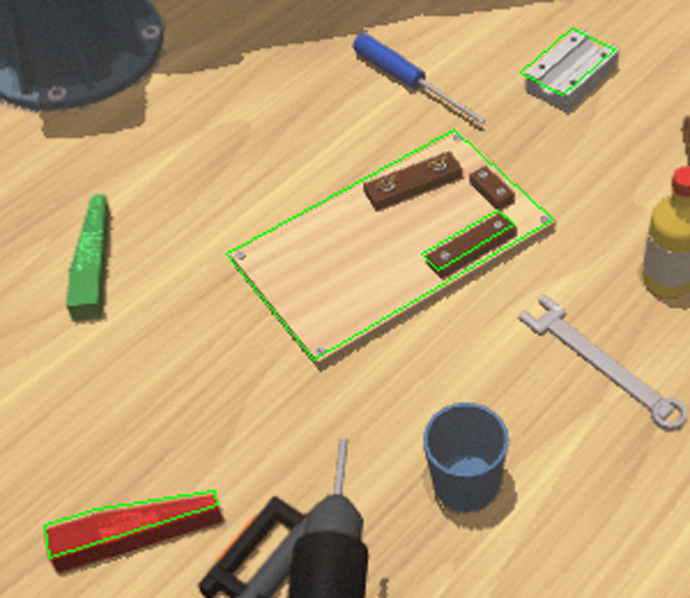

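The overlay fits the jig well. The block and wedge are off by a few mm, so I'll refine them with the wrist camera as I approach each one.

```bash
cat >> h.py <<'E'
J=np.array([.5375,.0700,-.2122])
def jw(x,y,z=0,J=J):  # jig mm -> world m (z above board)
    c,s=np.cos(J[2]),np.sin(J[2]); return np.array([J[0]+(c*x-s*y)/1e3,J[1]+(s*x+c*y)/1e3,.015+z/1e3])
def go(robot,pos,ya):  # ya: world angle of tool y (mod pi)
    o=robot.get_obs(); q=o['orientation']; Rt=R.from_quat([q[1],q[2],q[3],q[0]])
    best=None
    for a in (ya,ya+np.pi):
        y=np.array([np.cos(a),np.sin(a),0]); z=np.array([0,0,-1.]); T=R.from_matrix(np.c_[np.cross(y,z),y,z])
        r=(Rt.inv()*T).as_rotvec()
        if best is None or np.linalg.norm(r)<np.linalg.norm(best): best=r
    d=Rt.inv().apply(np.array(pos)-o['tool_pos'])
    print('t %.2f'%o['t'],'tcp',o['tool_pos'].round(4),'shift',d.round(4),'turn',(best/.5).round(3),'j6 %.2f'%o['joints'][5],'F',o['force'].round(1),'gap %.1f'%(o['finger_gap']*85.4),'gf %.1f'%o['grasp_force'])
    return Rt
E
python3 - <<'E'
from h import *
from plant import robot
go(robot,[.47,.336,.16],.011)
E
```

```text
t 0.10 tcp [0.2584 0.5131 0.2304] shift [-0.2687 -0.0628  0.0704] turn [-3.000e-03  1.000e-03  2.186e+00] j6 -0.21 F [-0.7  0.8  0.3] gap 85.4 gf 0.0
```

Emit:
drive_tool --pt "-0.03 -0.007 0.008 0 0 0.1 85" --pt "-0.06 -0.014 0.016 0 0 0.25 85" --pt "-0.1 -0.023 0.026 0 0 0.4 85" --pt "-0.14 -0.033 0.037 0 0 0.6 85" --pt "-0.18 -0.042 0.047 0 0 0.8 85" --pt "-0.22 -0.051 0.058 0 0 1 85" --pt "-0.25 -0.058 0.066 0 0 1 85" --pt "-0.269 -0.063 0.07 0 0 1 85" --pt "-0.269 -0.063 0.07 0 0 1 85" --pt "-0.269 -0.063 0.07 0 0 1 85"

```text
t: 0.93
tool_pos: [0.4709, 0.3352, 0.1604]
orientation: [-0.001, 0.466, 0.885, -0.001]
force: [0.2, 0.0, -0.0]
finger_gap: 0.996
grasp_force: 0.0
```

Emit:
drive_tool --pt "0 0 0 0 0 0.2 85" --pt "0 0 0 0 0 0.45 85" --pt "0 0 0 0 0 0.7 85" --pt "0 0 0 0 0 0.9 85" --pt "0 0 0 0 0 1 85" --pt "0 0 0 0 0 1 85" --pt "0 0 0 0 0 1 85" --pt "0 0 0 0 0 1 85" --pt "0 0 0 0 0 1 85" --pt "0 0 0 0 0 1 85"

```text
t: 1.77
tool_pos: [0.4704, 0.3364, 0.1613]
orientation: [-0.0, 0.669, 0.743, 0.0]
force: [-0.0, 0.4, 0.5]
finger_gap: 0.995
grasp_force: 0.0
```

```bash
python3 - <<'E'
from h import *
from plant import robot
go(robot,[.47,.336,.16],.011)
f=snap(robot,'wrist','w1'); M=cv2.Rodrigues(np.array(f['rvec'],float))[0]; print(f['vfov'],-M.T@np.array(f['tvec']).ravel(),M[2])
E
```

```text
t 1.77 tcp [0.4704 0.3364 0.1613] shift [-0.0004 -0.0005  0.0013] turn [ 0.    -0.     0.188] j6 0.31 F [-0.   0.4  0.5] gap 84.9 gf 0.0
70.80926466983833 [0.46308658 0.41011159 0.30364955] [ 0.03143228 -0.29580375 -0.95473146]
```

View pics/w1.png

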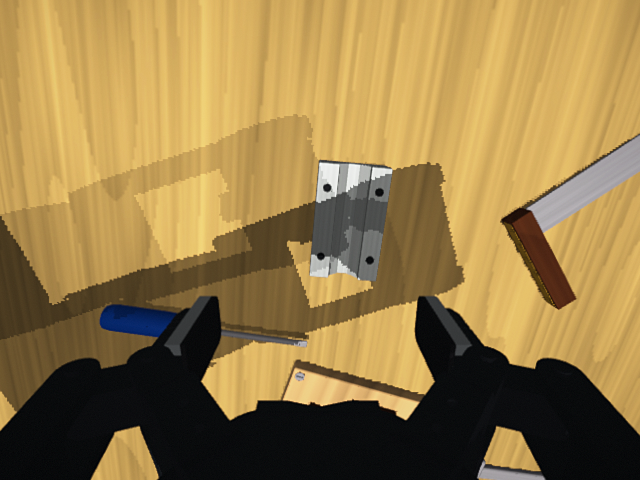

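The wrist view shows the block's top with corners at about (319,164), (391,169), (375,283) and (310,276). The screwdriver tip is at (305,343).

```bash
cat >> h.py <<'E'
from scipy.optimize import least_squares
def fit(f,model,px,x0):
    model=np.array(model,float)
    def P(x):
        c,s=np.cos(x[2]),np.sin(x[2]); m=model.copy(); m[:,:2]=model[:,:2]@np.array([[c,s],[-s,c]])+x[:2]; return m
    r=least_squares(lambda x:(proj(f,P(x))-px).ravel(),x0); print(r.x.round(4),r.fun.reshape(-1,2).round(1).tolist())
    return r.x
E
python3 - <<'E'
from h import *
f=load('w1')
B=fit(f,[[x/1e3,y/1e3,.028] for x,y in [(-30,50),(30,50),(30,-50),(-30,-50)]],np.array([[319,164],[391,169],[375,283],[310,276.]]),[.5,.33,0])
# jig board corner seen at ~ (294,362)
print(unproj(f,[[294,362]],.015), jw(65,90), jw(-100,90), proj(f,[jw(65,90),jw(-100,90)]))
from plant import robot
Rt=go(robot,[B[0],B[1],.06],B[2]); go(robot,[B[0],B[1],.015],B[2])
E
```

```text
[0.4973 0.3365 0.0227] [[-0.9, -0.8], [1.2, 0.4], [0.8, -0.6], [-1.1, 1.4]]
[[0.46273682 0.18512712 0.015     ]] [0.61999704 0.14429158 0.015     ] [0.458698  0.1790424 0.015    ] [[437.34056616 406.36513715]
 [289.56398668 366.62895945]]
t 1.82 tcp [0.4705 0.3363 0.1613] shift [-0.0026  0.0267  0.1013] turn [-0.    -0.     0.164] j6 0.31 F [ 0.  -0.3  0.7] gap 85.2 gf 0.0
t 1.82 tcp [0.4705 0.3363 0.1613] shift [-0.0026  0.0267  0.1463] turn [-0.    -0.     0.164] j6 0.31 F [ 0.  -0.3  0.7] gap 85.2 gf 0.0
```

Emit:
drive_tool --pt "-0.001 0.01 0.03 0 0 0.1 85" --pt "-0.0026 0.02 0.06 0 0 0.16 85" --pt "-0.0026 0.026 0.09 0 0 0.16 85" --pt "-0.0026 0.026 0.115 0 0 0.16 85" --pt "-0.0026 0.026 0.135 0 0 0.16 85" --pt "-0.0026 0.026 0.146 0 0 0.16 85" --pt "-0.0026 0.026 0.149 0 0 0.16 85" --pt "-0.0026 0.026 0.149 0 0 0.16 85" --pt "-0.0026 0.026 0.149 0 0 0.16 50" --pt "-0.0026 0.026 0.149 0 0 0.16 50" --squeeze 50

```text
t: 2.65
tool_pos: [0.498, 0.3369, 0.0141]
orientation: [0.001, 0.698, 0.716, 0.001]
force: [-0.6, 0.2, 0.0]
finger_gap: 0.74
grasp_force: 0.0
```

Emit:
drive_tool --pt "0 0 0 0 0 0 50" --pt "0 0 0 0 0 0 50" --pt "0 0 0 0 0 0 50" --pt "0 0 0 0 0 0 50" --pt "0 0 0 0 0 0 50" --pt "0 0 0 0 0 0 50" --pt "0 0 -0.005 0 0 0 50" --pt "0 0 -0.02 0 0 0 50" --pt "0 0 -0.04 0 0 0 50" --pt "0 0 -0.06 0 0 0 50"

```text
t: 3.48
tool_pos: [0.4954, 0.3357, 0.072]
orientation: [-0.001, 0.699, 0.716, -0.001]
force: [1.1, 0.1, -4.1]
finger_gap: 0.681
grasp_force: 55.1
```

```bash
python3 - <<'E'
from h import *
from plant import robot
p=jw(-8,-8);p[2]=.085
go(robot,p,J[2])
E
```

```text
t 3.48 tcp [0.4954 0.3357 0.072 ] shift [-0.2726  0.026  -0.0128] turn [-0.005  0.003  0.473] j6 0.37 F [ 1.1  0.1 -4.1] gap 58.1 gf 55.1
```

Emit:
drive_tool --pt "-0.02 0.002 -0.005 0 0 0.05 50" --pt "-0.05 0.005 -0.01 0 0 0.1 50" --pt "-0.085 0.008 -0.013 0 0 0.15 50" --pt "-0.125 0.012 -0.013 0 0 0.22 50" --pt "-0.165 0.016 -0.013 0 0 0.3 50" --pt "-0.205 0.02 -0.013 0 0 0.37 50" --pt "-0.24 0.023 -0.013 0 0 0.43 50" --pt "-0.265 0.025 -0.013 0 0 0.473 50" --pt "-0.273 0.026 -0.013 0 0 0.473 50" --pt "-0.273 0.026 -0.013 0 0 0.473 50"

```text
t: 4.32
tool_pos: [0.5293, 0.062, 0.0853]
orientation: [-0.0, 0.779, 0.627, -0.0]
force: [0.1, 0.6, -3.3]
finger_gap: 0.686
grasp_force: 55.1
```

```bash
python3 - <<'E'
from h import *
from plant import robot
p=jw(-8,-8,20)
go(robot,p,J[2])
f=snap(robot,'wrist','w2'); snap(robot,'top','t2')
E
```

```text
t 4.32 tcp [0.5293 0.062  0.0853] shift [ 0.0016 -0.0016  0.0503] turn [-0.001  0.001 -0.007] j6 0.11 F [ 0.1  0.6 -3.3] gap 58.6 gf 55.1
```

View pics/w2.png

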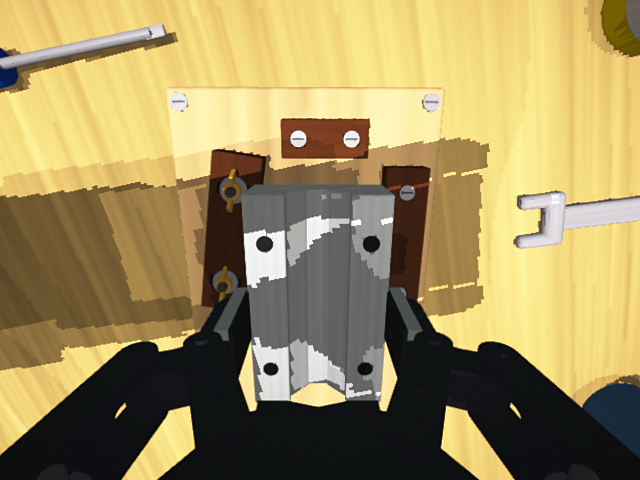

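The wrist view shows the jig's +y board corners at (168,89) and (444,90), and the stop's board-side edge near row 158. The held block's top far corners are at about (242,194) and (394,192), and its near corners are at about (257,402) and (385,402).

```bash
python3 - <<'E'
from h import *
f=load('w2')
print('pred board corners',proj(f,[jw(-100,90),jw(65,90)]).round(0).tolist())
w=unproj(f,[[168,89],[444,90]],.015); print('board corners',w.round(4), 'expected',jw(-100,90).round(4),jw(65,90).round(4))
d=w[1]-w[0]; yaw=np.arctan2(d[1],d[0]); c=np.array([np.cos(yaw),np.sin(yaw)]); print('len',np.linalg.norm(d),'yaw',yaw)
# jig from wrist
mid=(w[0]+w[1])[:2]/2; o=mid-c*(-.0175)-np.array([-c[1],c[0]])*.09; print('jig wrist',o)
s=unproj(f,[[282,119],[369,119],[369,158],[282,158]],.029);
B=fit(f,[[x/1e3,y/1e3,.100] for x,y in [(-30,50),(30,50),(30,-50),(-30,-50)]],np.array([[242,194],[394,192],[385,402],[257,402.]]),[.53,.06,-.21])
Rj=np.array([c,[-c[1],c[0]]])
print('block in jig',Rj@(B[:2]-o),B[2]-yaw)
print('stop in jig',((s[:,:2]-o)@Rj.T).round(4))
fe=unproj(f,[[383,166],[430,166]],.029); print('fence end corners in jig',((fe[:,:2]-o)@Rj.T).round(4))
E
```

```text
pred board corners [[155.0, 87.0], [438.0, 86.0]]
board corners [[0.4661 0.1764 0.015 ]
 [0.6233 0.1412 0.015 ]] expected [0.4587 0.179  0.015 ] [0.62   0.1443 0.015 ]
len 0.16114828786454 yaw -0.22010470154739667
jig wrist [0.54214006 0.06711231]
[ 0.5315  0.0637 -0.203 ] [[-2.7, -0.7], [2.9, -0.8], [-0.4, 0.7], [0.1, 2.2]]
block in jig [-0.00958917 -0.00566075] 0.017092070606185727
stop in jig [[-0.0305  0.073 ]
 [ 0.018   0.0732]
 [ 0.019   0.0519]
 [-0.0311  0.0517]]
fence end corners in jig [[0.0273 0.0474]
 [0.0546 0.0476]]
```

Emit:
drive_tool --pt "0 0.003 0.005 0 0 -0.01 50" --pt "0 0.005 0.015 0 0 -0.015 50" --pt "0 0.005 0.026 0 0 -0.02 50" --pt "0 0.005 0.036 0 0 -0.02 50" --pt "0 0.005 0.044 0 0 -0.02 50" --pt "0 0.005 0.05 0 0 -0.02 50" --pt "0 0.005 0.053 0 0 -0.02 50" --pt "0 0.005 0.055 0 0 -0.02 50" --pt "0 0.005 0.0565 0 0 -0.02 50" --pt "0 0.005 0.0575 0 0 -0.02 50"

```text
t: 5.25
tool_pos: [0.5348, 0.0629, 0.0293]
orientation: [0.0, 0.775, 0.632, 0.0]
force: [-8.1, 1.2, 16.8]
finger_gap: 0.688
grasp_force: 57.4
```

```bash
python3 - <<'E'
from h import *
from plant import robot
p=jw(-3,-8);p[2]=.0277
go(robot,p,J[2])
E
```

```text
t 5.25 tcp [0.5348 0.0629 0.0293] shift [-0.0005 -0.0018  0.0016] turn [ 0.001 -0.     0.02 ] j6 0.10 F [-8.1  1.2 16.8] gap 58.7 gf 57.4
```

Emit:
drive_tool --pt "0 0 -0.0005 0 0 0 50" --pt "0 0 -0.001 0 0 0 50" --pt "0 0 -0.0012 0 0 0 50" --pt "0 0 -0.0012 0 0 0 50" --pt "0 0.0005 -0.0012 0 0 0 50" --pt "0 0.001 -0.0012 0 0 0 50" --pt "0 0.0015 -0.0012 0 0 0 50" --pt "0 0.002 -0.0012 0 0 0 50" --pt "0 0.002 -0.0012 0 0 0 50" --pt "0 0.002 -0.0012 0 0 0 50"

```text
t: 6.08
tool_pos: [0.5364, 0.0625, 0.0293]
orientation: [0.0, 0.775, 0.632, 0.0]
force: [-4.1, 0.6, 5.6]
finger_gap: 0.682
grasp_force: 56.2
```

```bash
python3 - <<'E'
from h import *
from plant import robot
p=jw(-3,-8);p[2]=.0277
go(robot,p,J[2]); print(robot.get_obs()['moment'])
snap(robot,'wrist','w3')
E
```

```text
t 6.08 tcp [0.5364 0.0625 0.0293] shift [-0.0004 -0.0035  0.0016] turn [ 0.001 -0.     0.019] j6 0.10 F [-4.1  0.6  5.6] gap 58.2 gf 56.2
[0.07570377 0.39087802 0.04720836]
```

View pics/w3.png

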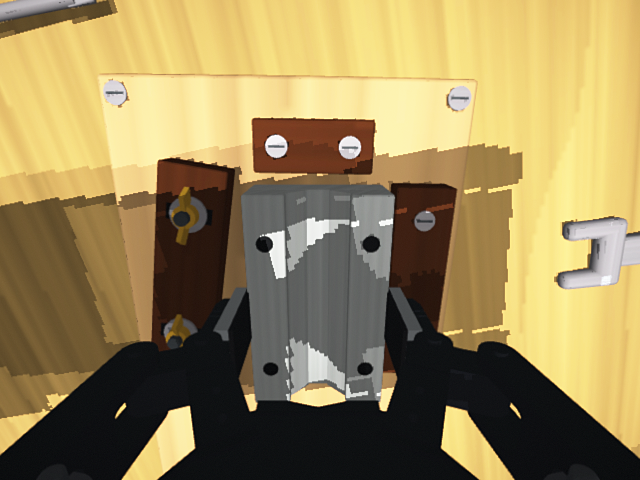

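The block is down between the strips. It is nearly touching the fence on the right (column 391), and there is a gap of a few mm to the stop (row 173).

Emit:
drive_tool --pt "0 0.0005 -0.0003 0 0 0 50" --pt "0 0.001 -0.0003 0 0 0 50" --pt "0 0.0015 -0.0003 0 0 0 50" --pt "0 0.002 -0.0003 0 0 0 50" --pt "0 0.0025 -0.0003 0 0 0 50" --pt "0 0.003 -0.0003 0 0 0 50" --pt "0 0.003 -0.0003 0 0 0 50" --pt "0 0.003 -0.0003 0 0 0 50" --pt "0 0.003 -0.0003 0 0 0 50" --pt "0 0.003 -0.0003 0 0 0 50"

```text
t: 6.97
tool_pos: [0.5388, 0.062, 0.0294]
orientation: [-0.0, 0.775, 0.632, -0.0]
force: [-5.5, 1.1, 6.1]
finger_gap: 0.683
grasp_force: 56.3
```

Emit:
drive_tool --pt "0 0.0004 -0.0003 0 0 0 50" --pt "0 0.0008 -0.0003 0 0 0 50" --pt "0 0.0012 -0.0003 0 0 0 50" --pt "0 0.0016 -0.0003 0 0 0 50" --pt "0 0.002 -0.0003 0 0 0 50" --pt "0 0.0024 -0.0003 0 0 0 50" --pt "0 0.0024 -0.0003 0 0 0 50" --pt "0 0.0024 -0.0003 0 0 0 50" --pt "0 0.0024 -0.0003 0 0 0 50" --pt "0 0.0024 -0.0003 0 0 0 50"

```text
t: 7.8
tool_pos: [0.539, 0.062, 0.0294]
orientation: [-0.002, 0.775, 0.632, -0.002]
force: [-12.3, 1.9, 14.1]
finger_gap: 0.683
grasp_force: 57.1
```

Emit:
drive_tool --pt "0.0008 -0.0005 -0.0006 0 0 0 50" --pt "0.0016 -0.0005 -0.0006 0 0 0 50" --pt "0.0024 -0.0005 -0.0006 0 0 0 50" --pt "0.0032 -0.0005 -0.0006 0 0 0 50" --pt "0.004 -0.0005 -0.0006 0 0 0 50" --pt "0.0048 -0.0005 -0.0006 0 0 0 50" --pt "0.0055 -0.0005 -0.0006 0 0 0 50" --pt "0.006 -0.0005 -0.0006 0 0 0 50" --pt "0.006 -0.0005 -0.0006 0 0 0 50" --pt "0.006 -0.0005 -0.0006 0 0 0 50"

```text
t: 8.63
tool_pos: [0.5399, 0.0663, 0.0295]
orientation: [-0.001, 0.775, 0.632, -0.002]
force: [-9.6, -5.3, 6.9]
finger_gap: 0.688
grasp_force: 56.4
```

Emit:
drive_tool --pt "0.0006 0 0 0 0 0 50" --pt "0.0012 0 0 0 0 0 50" --pt "0.0018 0 0 0 0 0 50" --pt "0.0024 0 0 0 0 0 50" --pt "0.003 0 0 0 0 0 50" --pt "0.003 0 0 0 0 0 50" --pt "0.003 0 0 0 0 0 50" --pt "0.003 0 0 0 0 0 50" --pt "0.003 0 0 0 0 0 50" --pt "0.003 0 0 0 0 0 50"

```text
t: 9.47
tool_pos: [0.5403, 0.0681, 0.0295]
orientation: [-0.001, 0.775, 0.632, -0.003]
force: [-12.3, -11.6, 8.4]
finger_gap: 0.682
grasp_force: 56.5
```

Emit:
drive_tool --pt "0.0005 0 0 0 0 0 50" --pt "0.001 0 0 0 0 0 50" --pt "0.0015 0 0 0 0 0 50" --pt "0.002 0 0 0 0 0 50" --pt "0.002 0 0 0 0 0 50" --pt "0.002 0 0 0 0 0 50" --pt "0.002 0 0 0 0 0 50" --pt "0.002 0 0 0 0 0 50" --pt "0.002 0 0 0 0 0 50" --pt "0.002 0 0 0 0 0 50"

```text
t: 10.3
tool_pos: [0.5403, 0.0682, 0.0295]
orientation: [0.0, 0.775, 0.632, -0.005]
force: [-14.4, -19.2, 10.6]
finger_gap: 0.682
grasp_force: 56.7
```

```bash
python3 - <<'E'
from h import *
from plant import robot
go(robot,jw(0,0,12),J[2]); print(robot.get_obs()['moment'])
f=snap(robot,'wrist','w4')
cv2.imwrite('pics/w4c.png',cv2.resize(f['img'][60:310,140:480],None,fx=2.3,fy=2.3,interpolation=cv2.INTER_CUBIC))
E
```

```text
t 10.30 tcp [0.5403 0.0682 0.0295] shift [ 0.0012 -0.0031  0.0025] turn [-0.011  0.014  0.018] j6 0.12 F [-14.4 -19.2  10.6] gap 58.2 gf 56.7
[-3.17780923  2.02550809 -0.63498635]
```

View pics/w4c.png

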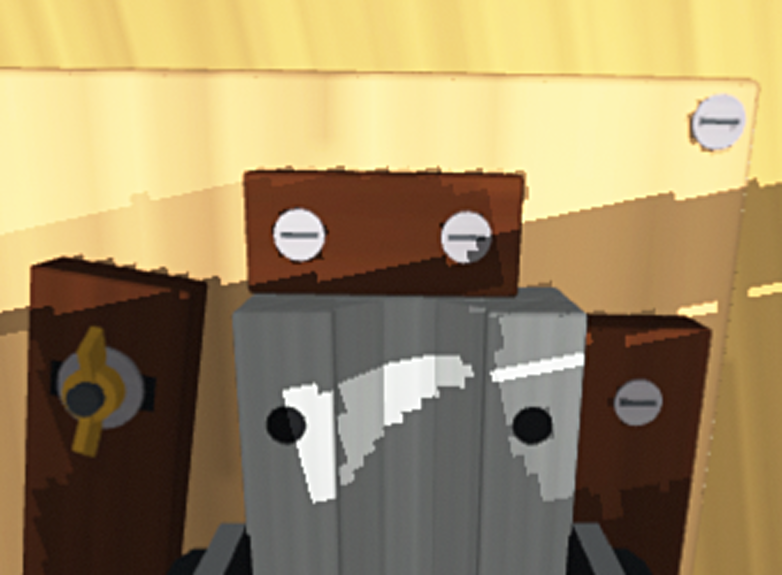

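The block's end sits against the stop (row 295), its right side is along the fence, and the arm no longer advances when pushing. The wing nuts are close to the left finger, so I'll release by opening only a little.

Emit:
drive_tool --pt "0 0 0 0 0 0 64" --pt "0 0 0 0 0 0 66" --pt "0 0 0 0 0 0 66" --pt "0 0 0 0 0 0 66" --pt "-0.001 -0.0015 -0.004 0 0 0 66" --pt "-0.001 -0.0015 -0.015 0 0 0 66" --pt "-0.001 -0.0015 -0.035 0 0 0 66" --pt "-0.001 -0.0015 -0.06 0 0 0 66" --pt "-0.001 -0.0015 -0.09 0 0 0 66" --pt "-0.001 -0.0015 -0.12 0 0 0 66"

```text
t: 11.18
tool_pos: [0.5411, 0.0719, 0.1521]
orientation: [-0.0, 0.775, 0.632, -0.0]
force: [0.1, -0.0, -0.2]
finger_gap: 0.771
grasp_force: 0.0
```

```bash
sed -i 's/^J=.*/J=np.array([.5405,.0690,-.2160])/' h.py; python3 - <<'E'
from h import *
from plant import robot
# wedge tail: stand off to view
W=np.array([.5343,-.4007,-.5164])
go(robot,[W[0],W[1],.17],W[2])
snap(robot,'wrist','w5')
E
```

```text
t 11.18 tcp [0.5411 0.0719 0.1521] shift [-0.4644  0.0882 -0.0179] turn [-0.    -0.     0.629] j6 0.12 F [ 0.1 -0.  -0.2] gap 65.9 gf 0.0
```

Emit:
drive_tool --pt "-0.025 0.005 -0.01 0 0 0.06 66" --pt "-0.06 0.011 -0.018 0 0 0.12 66" --pt "-0.1 0.019 -0.018 0 0 0.18 66" --pt "-0.14 0.027 -0.018 0 0 0.25 66" --pt "-0.18 0.034 -0.018 0 0 0.32 66" --pt "-0.22 0.042 -0.018 0 0 0.4 66" --pt "-0.26 0.049 -0.018 0 0 0.47 66" --pt "-0.3 0.057 -0.018 0 0 0.54 66" --pt "-0.34 0.065 -0.018 0 0 0.6 66" --pt "-0.38 0.072 -0.018 0 0 0.629 66"

```text
t: 12.07
tool_pos: [0.5356, -0.3171, 0.1693]
orientation: [0.001, 0.865, 0.502, 0.0]
force: [1.5, -0.3, -0.3]
finger_gap: 0.77
grasp_force: 0.0
```

Emit:
drive_tool --pt "-0.036 -0.004 0 0 0 0 66" --pt "-0.06 -0.01 0 0 0 0 66" --pt "-0.08 -0.011 0 0 0 0 66" --pt "-0.084 -0.011 0 0 0 0 66" --pt "-0.084 -0.011 0 0 0 0 66" --pt "-0.084 -0.011 0 0 0 0 66" --pt "-0.084 -0.011 0 0 0 0 66" --pt "-0.084 -0.011 0 0 0 0 66" --pt "-0.084 -0.011 0 0 0 0 66" --pt "-0.084 -0.011 0 0 0 0 66"

```text
t: 12.9
tool_pos: [0.4851, -0.3819, 0.1683]
orientation: [0.0, 0.864, 0.503, 0.0]
force: [0.7, -0.9, 0.1]
finger_gap: 0.771
grasp_force: 0.0
```

```bash
python3 - <<'E'
from h import *
from plant import robot
W=np.array([.5343,-.4007,-.5164])
go(robot,[W[0],W[1],.17],W[2])
f=snap(robot,'wrist','w6'); g=load('w5')
o=np.zeros((600,800,3),np.uint8); o[:480,:640]=f['img'][:,:]
c=g['img'][60:360,140:480]; c=cv2.resize(c,None,fx=.47,fy=.47,interpolation=cv2.INTER_AREA); o[:c.shape[0],640:]=c[:,:160]
t=snap(robot,'top','t6')['img'][200:300,260:390]; t=cv2.resize(t,None,fx=1.2,fy=1.2); o[480:600,:156]=t
c2=g['img'][100:280,200:440]; c2=cv2.resize(c2,(160*3,120*3)); o[480:,160:640]=c2[40:160]
cv2.imwrite('pics/m6.png',o)
E
```

```text
t 12.90 tcp [ 0.4851 -0.3819  0.1683] shift [ 0.0079  0.0521 -0.0017] turn [ 0.    -0.     0.002] j6 -0.34 F [ 0.7 -0.9  0.1] gap 65.8 gf 0.0
```

View pics/m6.png

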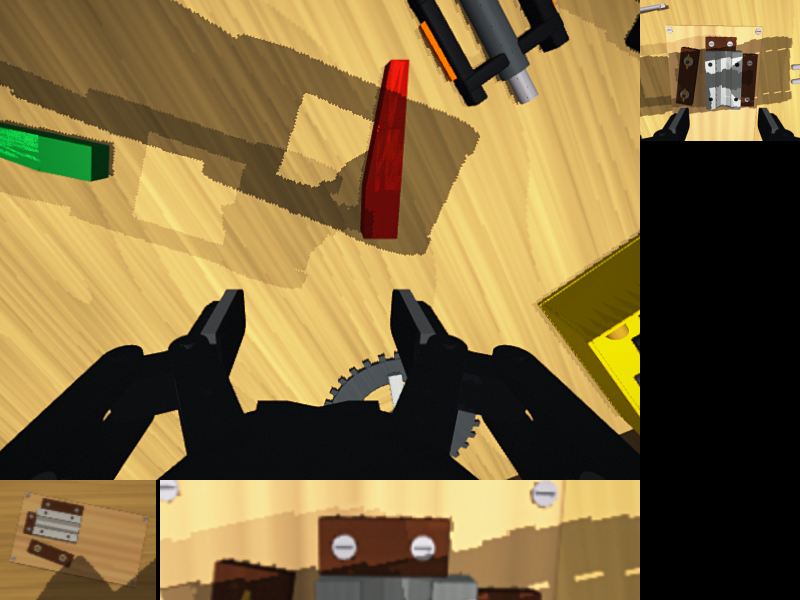

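The wrist view shows the red wedge with its nose at about (400,60) and its tail's right end at about (398,238). The small crops show the block still seated in its corner. I'll fit the wedge's silhouette for an exact pose.

```bash
cat >> h.py <<'E'
WM=np.array([[x,y,z] for z in(0,26) for x,y in[(15,122),(1,122),(-15,22),(-15,-22),(15,-22)]])/1e3
def tf(x,m,z0=0):
    c,s=np.cos(x[2]),np.sin(x[2]); m=np.array(m,float); m=m.copy(); m[:,:2]=m[:,:2]@np.array([[c,s],[-s,c]])+x[:2]; m[:,2]+=z0; return m
def silfit(f,mask,x0,model=WM,z0=0,S=4):
    from scipy.optimize import minimize
    big=cv2.resize(mask.astype(np.float32),None,fx=S,fy=S,interpolation=cv2.INTER_LINEAR)>.5
    def cost(x):
        h=cv2.convexHull(((proj(f,tf(x,model,z0))+.5)*S-.5).astype(np.float32))
        m=np.zeros(big.shape,np.uint8); cv2.fillPoly(m,[(h*16).round().astype(np.int32)],1,shift=4); m=m>0
        return 1-(m&big).sum()/(m|big).sum()
    r=None
    for k in range(3):
        s=np.array([[0,0,0],[.01,0,0],[0,.01,0],[0,0,.06]])*(1 if k==0 else .3)
        r=minimize(cost,x0,method='Nelder-Mead',options=dict(initial_simplex=np.array(x0)+s,xatol=1e-5,fatol=1e-5)); x0=r.x
    print('sil',r.x.round(4),'1-IoU %.3f'%r.fun); return r.x
def redmask(a):
    h=cv2.cvtColor(a,cv2.COLOR_BGR2HSV); m=(((h[...,0]<6)|(h[...,0]>172))&(h[...,1]>170)&(h[...,2]>40)).astype(np.uint8)
    n,l,st,_=cv2.connectedComponentsWithStats(m); i=1+np.argmax(st[1:,4]); print('red comp',st[i]); return (l==i).astype(np.uint8)
E
python3 - <<'E'
from h import *
from plant import robot
f=load('w6'); m=redmask(f['img'])
x=silfit(f,m,[.535,-.40,-.516])
xm=x*[-1,1,1]
# flipped alternative
M2=WM*[-1,1,1]; silfit(f,m,[.535,-.40,-.516],M2)
g=load('t6'); a=load('top0'); mm=redmask(np.where((np.indices(a['img'].shape[:2])[1]>420)[...,None],a['img'],0).astype(np.uint8)); silfit(a,mm,[.535,-.40,-.516],S=8)
go(robot,[x[0],x[1],.012],x[2])
E
```

```text
red comp [ 361   60   48  179 5757]
sil [ 0.5372 -0.4055 -0.5104] 1-IoU 0.047
sil [ 0.536  -0.4045 -0.6484] 1-IoU 0.083
red comp [442 213  48  32 436]
sil [ 0.5385 -0.4072 -0.4648] 1-IoU 0.294
t 13.00 tcp [ 0.4849 -0.3822  0.1682] shift [0.0056 0.057  0.1562] turn [ 0.    -0.    -0.012] j6 -0.34 F [-0.9  0.7 -0.6] gap 66.1 gf 0.0
```

Emit:
drive_tool --pt "0.002 0.02 0.02 0 0 -0.01 66" --pt "0.004 0.04 0.045 0 0 -0.012 66" --pt "0.0056 0.056 0.075 0 0 -0.012 66" --pt "0.0056 0.056 0.105 0 0 -0.012 66" --pt "0.0056 0.056 0.13 0 0 -0.012 60" --pt "0.0056 0.056 0.15 0 0 -0.012 50" --pt "0.0056 0.056 0.16 0 0 -0.012 40" --pt "0.0056 0.056 0.162 0 0 -0.012 30" --pt "0.0056 0.056 0.162 0 0 -0.012 20" --pt "0.0056 0.056 0.162 0 0 -0.012 20" --squeeze 80

```text
t: 13.83
tool_pos: [0.5367, -0.4063, 0.0077]
orientation: [0.001, 0.863, 0.505, 0.0]
force: [0.1, -0.4, -0.1]
finger_gap: 0.335
grasp_force: 79.2
```

Emit:
drive_tool --pt "0 0 0 0 0 0 20" --pt "0 0 0 0 0 0 20" --pt "0 0 0 0 0 0 20" --pt "0 0 0 0 0 0 20" --pt "0 0 -0.005 0 0 0 20" --pt "0 0 -0.02 0 0 0 20" --pt "0 0 -0.04 0 0 0 20" --pt "0 0 -0.06 0 0 0 20" --pt "0 0 -0.08 0 0 0 20" --pt "0 0 -0.09 0 0 0 20"

```text
t: 14.67
tool_pos: [0.5374, -0.4068, 0.1008]
orientation: [0.003, 0.863, 0.505, 0.001]
force: [1.0, -0.8, -0.3]
finger_gap: 0.335
grasp_force: 79.3
```

```bash
python3 - <<'E'
from h import *
from plant import robot
# target: nose at jig y about -72 => origin at (-45,-194)
go(robot,jw(-45,-190,60),J[2])
f=snap(robot,'wrist','w7'); m=redmask(f['img']); o=robot.get_obs()
silfit(f,m,[o['tool_pos'][0],o['tool_pos'][1],-.51],z0=o['tool_pos'][2]-.006)
E
```

```text
t 14.67 tcp [ 0.5374 -0.4068  0.1008] shift [ 0.2218 -0.2179  0.0243] turn [ 0.01   0.005 -0.59 ] j6 -0.31 F [ 1.  -0.8 -0.3] gap 28.6 gf 79.3
red comp [  281     0    89   367 23908]
sil [ 0.5391 -0.4066 -0.5187] 1-IoU 0.017
```

```bash
python3 - <<'E'
from h import *
from plant import robot
go(robot,np.r_[jw(-48,-185)[:2],.09],J[2])
E
```

```text
t 14.72 tcp [ 0.538  -0.4074  0.102 ] shift [ 0.2259 -0.223   0.0099] turn [ 0.014  0.007 -0.59 ] j6 -0.31 F [ 1.7 -0.8  1.4] gap 28.6 gf 79.3
```

Emit:
drive_tool --pt "0.015 -0.015 0 0 0 -0.03 20" --pt "0.037 -0.037 0.001 0 0 -0.08 20" --pt "0.063 -0.063 0.002 0 0 -0.16 20" --pt "0.09 -0.09 0.004 0 0 -0.24 20" --pt "0.117 -0.117 0.005 0 0 -0.32 20" --pt "0.145 -0.144 0.007 0 0 -0.4 20" --pt "0.172 -0.17 0.008 0 0 -0.47 20" --pt "0.196 -0.194 0.009 0 0 -0.53 20" --pt "0.215 -0.212 0.01 0 0 -0.57 20" --pt "0.226 -0.223 0.01 0 0 -0.59 20"

```text
t: 15.55
tool_pos: [0.4502, -0.0963, 0.0855]
orientation: [-0.001, 0.778, 0.628, -0.0]
force: [-0.4, 1.2, -1.0]
finger_gap: 0.332
grasp_force: 79.6
```

```bash
python3 - <<'E'
from h import *
from plant import robot
go(robot,np.r_[jw(-48,-182)[:2],.024],J[2]); o=robot.get_obs()
f=snap(robot,'wrist','w8'); m=redmask(f['img']); ys,xs=np.nonzero(m); m[:ys.min()+1]=0
x=silfit(f,m,[o['tool_pos'][0],o['tool_pos'][1],J[2]],z0=o['tool_pos'][2]-.006)
g=load('w5'); a=f['img']
o=np.zeros((480,640,3),np.uint8); o[:]=a
def pl(pts,c): cv2.polylines(o,[proj(f,pts).round().astype(int)],True,c,1)
pl([jw(-30,-50,28),jw(30,-50,28),jw(30,50,28),jw(-30,50,28)],(0,255,0))
pl([jw(-100,-200),jw(65,-200),jw(65,90),jw(-100,90)],(255,0,0))
pl([jw(-48-8,-50,14),jw(-48+8,50,14),jw(-78,50,14)],(255,0,255))
cv2.imwrite('pics/w8o.png',o)
E
```

```text
t 15.55 tcp [ 0.4502 -0.0963  0.0855] shift [-0.0012  0.0049  0.0615] turn [-0.004 -0.002  0.005] j6 -0.26 F [-0.4  1.2 -1. ] gap 28.3 gf 79.6
red comp [  280     0    89   367 24056]
sil [ 0.4513 -0.0967 -0.2204] 1-IoU 0.019
```

View pics/w8o.png

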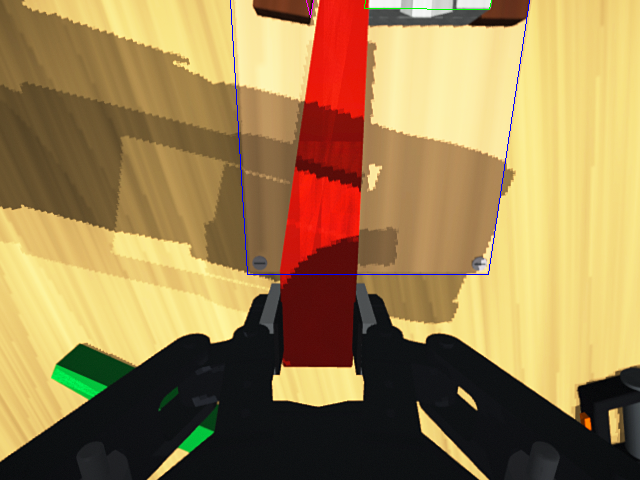

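The overlay matches the jig board, and the block's near end is at row 10. The wedge is in line with the mouth, its straight face just left of the block.

Emit:
drive_tool --pt "-0.001 0.002 0.006 0 0 0 20" --pt "-0.001 0.004 0.016 0 0 0.005 20" --pt "-0.001 0.004 0.026 0 0 0.005 20" --pt "-0.001 0.004 0.036 0 0 0.005 20" --pt "-0.001 0.004 0.044 0 0 0.005 20" --pt "-0.001 0.004 0.05 0 0 0.005 20" --pt "-0.001 0.004 0.054 0 0 0.005 20" --pt "-0.001 0.004 0.057 0 0 0.005 20" --pt "-0.001 0.004 0.059 0 0 0.005 20" --pt "-0.001 0.004 0.06 0 0 0.005 20"

```text
t: 16.43
tool_pos: [0.4558, -0.1012, 0.0261]
orientation: [0.0, 0.78, 0.626, 0.0]
force: [0.1, -1.1, -0.6]
finger_gap: 0.335
grasp_force: 79.6
```

```bash
python3 - <<'E'
from h import *
from plant import robot
go(robot,np.r_[jw(-48,-182)[:2],.022],J[2]);print(robot.get_obs()['moment'])
E
```

```text
t 16.43 tcp [ 0.4558 -0.1012  0.0261] shift [ 0.0024 -0.0017  0.0041] turn [ 0.     0.    -0.005] j6 -0.25 F [ 0.1 -1.1 -0.6] gap 28.6 gf 79.6
[-0.01096499  0.06179314 -0.02255305]
```

Emit:
drive_tool --pt "0.0005 -0.001 0.0005 0 0 0 20" --pt "0.001 -0.002 0.001 0 0 0 20" --pt "0.001 -0.002 0.0015 0 0 0 20" --pt "0.001 -0.002 0.002 0 0 0 20" --pt "0.001 -0.002 0.0025 0 0 0 20" --pt "0.001 -0.002 0.003 0 0 0 20" --pt "0.001 -0.002 0.0035 0 0 0 20" --pt "0.001 -0.002 0.0035 0 0 0 20" --pt "0.001 -0.002 0.0035 0 0 0 20" --pt "0.001 -0.002 0.0035 0 0 0 20"

```text
t: 17.27
tool_pos: [0.4539, -0.0997, 0.0227]
orientation: [-0.0, 0.78, 0.626, -0.0]
force: [0.4, 0.8, -0.2]
finger_gap: 0.335
grasp_force: 79.6
```

Emit:
drive_tool --pt "0 0 0.0003 0 0 0 20" --pt "0 0 0.0006 0 0 0 20" --pt "0 0 0.0009 0 0 0 20" --pt "0 0 0.0012 0 0 0 20" --pt "0 0 0.0015 0 0 0 20" --pt "0 0 0.0015 0 0 0 20" --pt "0 0 0.0015 0 0 0 20" --pt "0 0 0.0015 0 0 0 20" --pt "0 0 0.0015 0 0 0 20" --pt "0 0 0.0015 0 0 0 20"

```text
t: 18.1
tool_pos: [0.4539, -0.0997, 0.0212]
orientation: [-0.0, 0.78, 0.626, -0.0]
force: [-0.1, -0.5, -1.1]
finger_gap: 0.33
grasp_force: 79.6
```

Emit:
drive_tool --pt "0 0 0.0003 0 0 0 20" --pt "0 0 0.0006 0 0 0 20" --pt "0 0 0.0009 0 0 0 20" --pt "0 0 0.0012 0 0 0 20" --pt "0 0 0.0015 0 0 0 20" --pt "0 0 0.0015 0 0 0 20" --pt "0 0 0.0015 0 0 0 20" --pt "0 0 0.0015 0 0 0 20" --pt "0 0 0.0015 0 0 0 20" --pt "0 0 0.0015 0 0 0 20"

```text
t: 18.93
tool_pos: [0.4539, -0.0997, 0.0197]
orientation: [0.0, 0.78, 0.626, -0.0]
force: [0.2, 1.2, -1.6]
finger_gap: 0.331
grasp_force: 79.6
```

```bash
python3 - <<'E'
from h import *
from plant import robot
go(robot,np.r_[jw(-48,-180)[:2],.0195],J[2]);o=robot.get_obs();print(o['moment'])
f=snap(robot,'wrist','w9'); m=redmask(f['img']);m[:2]=0
for z in(.013,.015,.017,.019):
  x=silfit(f,m,[o['tool_pos'][0],o['tool_pos'][1],J[2]],z0=z,S=2)
E
```

```text
t 18.93 tcp [ 0.4539 -0.0997  0.0197] shift [0.0033 0.0004 0.0002] turn [-0.     0.    -0.005] j6 -0.25 F [ 0.2  1.2 -1.6] gap 28.3 gf 79.6
[-0.0259837   0.0011889   0.03002069]
red comp [  280     0    89   367 24046]
sil [ 0.4548 -0.1003 -0.2271] 1-IoU 0.020
sil [ 0.4551 -0.0992 -0.2268] 1-IoU 0.019
sil [ 0.4554 -0.0984 -0.2247] 1-IoU 0.039
sil [ 0.4561 -0.097  -0.2211] 1-IoU 0.061
```

Emit:
drive_tool --pt "0 0 0.0003 0 0 0 20" --pt "0 0 0.0006 0 0 0 20" --pt "0 0 0.0009 0 0 0 20" --pt "0 0 0.0012 0 0 0 20" --pt "0 0 0.0014 0 0 0 20" --pt "0 0 0.0014 0 0 0 20" --pt "0 0 0.0014 0 0 0 20" --pt "0 0 0.0014 0 0 0 20" --pt "0 0 0.0014 0 0 0 20" --pt "0 0 0.0014 0 0 0 20"

```text
t: 19.82
tool_pos: [0.454, -0.0997, 0.0187]
orientation: [-0.0, 0.78, 0.626, -0.0]
force: [-2.2, 0.3, 6.3]
finger_gap: 0.332
grasp_force: 80.5
```

```bash
python3 - <<'E'
from h import *
from plant import robot
go(robot,np.r_[jw(-48,-180)[:2],.0195],J[2]);o=robot.get_obs();print(o['moment'])
f=snap(robot,'scene','s9'); M=load('scene0')
hsv=redmask(f['img']*((np.indices((480,640))[1]>0)[...,None]).astype(np.uint8))
a=f['img'][180:300,190:390]
cv2.imwrite('pics/s9c.png',cv2.resize(a,None,fx=4,fy=4,interpolation=cv2.INTER_CUBIC))
E
```

```text
t 19.82 tcp [ 0.454  -0.0997  0.0187] shift [ 0.0033  0.0004 -0.0008] turn [-0.     0.    -0.005] j6 -0.25 F [-2.2  0.3  6.3] gap 28.3 gf 80.5
[0.19849853 0.44645032 0.01565926]
red comp [ 520  113   95   63 1933]
```

Contact with the board reads 6 N down. I'll ease off a little and slide the wedge in.

Emit:
drive_tool --pt "0 -0.0005 -0.0003 0 0 -0.01 20" --pt "0.002 -0.001 -0.0005 0 0 -0.015 20" --pt "0.007 -0.001 -0.0005 0 0 -0.015 20" --pt "0.013 -0.001 -0.0005 0 0 -0.015 20" --pt "0.019 -0.001 -0.0005 0 0 -0.015 20" --pt "0.025 -0.001 -0.0005 0 0 -0.015 20" --pt "0.031 -0.001 -0.0005 0 0 -0.015 20" --pt "0.036 -0.001 -0.0005 0 0 -0.015 20" --pt "0.039 -0.001 -0.0005 0 0 -0.015 20" --pt "0.04 -0.001 -0.0005 0 0 -0.015 20"

```text
t: 20.7
tool_pos: [0.4617, -0.0598, 0.0188]
orientation: [-0.0, 0.777, 0.629, -0.0]
force: [-1.0, -0.9, 0.7]
finger_gap: 0.336
grasp_force: 79.6
```

```bash
python3 - <<'E'
from h import *
from plant import robot
go(robot,np.r_[jw(-47,-100)[:2],.0187],J[2]);o=robot.get_obs();print(o['moment'])
f=snap(robot,'wrist','w10'); m=redmask(f['img']); ys,xs=np.nonzero(m); print(ys.min())
E
```

```text
t 20.70 tcp [ 0.4617 -0.0598  0.0188] shift [0.0427 0.0026 0.0001] turn [-0.    -0.     0.012] j6 -0.17 F [-1.  -0.9  0.7] gap 28.7 gf 79.6
[ 0.02154106  0.00732129 -0.02686623]
red comp [  280     0    90   367 24131]
0
```

Emit:
drive_tool --pt "0.002 0.0005 0 0 0 0.005 20" --pt "0.005 0.001 0 0 0 0.005 20" --pt "0.008 0.001 0 0 0 0.005 20" --pt "0.011 0.001 0 0 0 0.005 20" --pt "0.014 0.001 0 0 0 0.005 20" --pt "0.017 0.001 0 0 0 0.005 20" --pt "0.02 0.001 0 0 0 0.005 20" --pt "0.023 0.001 0 0 0 0.005 20" --pt "0.025 0.001 0 0 0 0.005 20" --pt "0.025 0.001 0 0 0 0.005 20"

```text
t: 21.58
tool_pos: [0.4678, -0.0357, 0.0187]
orientation: [-0.0, 0.778, 0.628, 0.0]
force: [0.3, 1.1, -0.7]
finger_gap: 0.33
grasp_force: 79.6
```

Emit:
drive_tool --pt "0.0015 0 0 0 0 0 20" --pt "0.003 0 0 0 0 0 20" --pt "0.0045 0 0 0 0 0 20" --pt "0.006 0 0 0 0 0 20" --pt "0.0075 0 0 0 0 0 20" --pt "0.009 0 0 0 0 0 20" --pt "0.0105 0 0 0 0 0 20" --pt "0.012 0 0 0 0 0 20" --pt "0.012 0 0 0 0 0 20" --pt "0.012 0 0 0 0 0 20"

```text
t: 22.42
tool_pos: [0.4706, -0.0244, 0.0189]
orientation: [0.0, 0.778, 0.628, 0.0]
force: [0.7, -0.4, -0.4]
finger_gap: 0.334
grasp_force: 79.5
```

```bash
python3 - <<'E'
from h import *
from plant import robot
go(robot,np.r_[jw(-46,-97)[:2],.0187],J[2]);o=robot.get_obs();print(o['moment'])
E
```

```text
t 22.42 tcp [ 0.4706 -0.0244  0.0189] shift [0.0092 0.0022 0.0002] turn [ 0.001 -0.     0.005] j6 -0.09 F [ 0.7 -0.4 -0.4] gap 28.6 gf 79.5
[-0.00042349 -0.23374264 -0.07412825]
```

Emit:
drive_tool --pt "0.001 0.0005 0 0 0 0 20" --pt "0.002 0.001 0 0 0 0 20" --pt "0.003 0.001 0 0 0 0 20" --pt "0.004 0.001 0 0 0 0 20" --pt "0.005 0.001 0 0 0 0 20" --pt "0.006 0.001 0 0 0 0 20" --pt "0.007 0.001 0 0 0 0 20" --pt "0.008 0.001 0 0 0 0 20" --pt "0.008 0.001 0 0 0 0 20" --pt "0.008 0.001 0 0 0 0 20"

```text
t: 23.25
tool_pos: [0.4736, -0.0169, 0.019]
orientation: [0.0, 0.778, 0.628, 0.0]
force: [2.3, -0.3, -0.6]
finger_gap: 0.331
grasp_force: 79.6
```

```bash
python3 - <<'E'
from h import *
from plant import robot
go(robot,np.r_[jw(-46,-97)[:2],.0187],J[2]);o=robot.get_obs();print(o['moment'])
E
```

```text
t 23.25 tcp [ 0.4736 -0.0169  0.019 ] shift [0.0012 0.001  0.0003] turn [ 0.002 -0.     0.005] j6 -0.07 F [ 2.3 -0.3 -0.6] gap 28.3 gf 79.6
[-0.1320495  -0.45597512 -0.12036058]
```

Emit:
drive_tool --pt "0.001 0.0003 0 0 0 0 20" --pt "0.002 0.0006 0 0 0 0 20" --pt "0.003 0.0009 0 0 0 0 20" --pt "0.004 0.0012 0 0 0 0 20" --pt "0.005 0.0014 0 0 0 0 20" --pt "0.006 0.0016 0 0 0 0 20" --pt "0.007 0.0018 0 0 0 0 20" --pt "0.008 0.002 0 0 0 0 20" --pt "0.008 0.002 0 0 0 0 20" --pt "0.008 0.002 0 0 0 0 20"

```text
t: 24.08
tool_pos: [0.4767, -0.0093, 0.0188]
orientation: [-0.0, 0.778, 0.628, 0.0]
force: [2.2, -1.2, 0.6]
finger_gap: 0.334
grasp_force: 79.6
```

```bash
python3 - <<'E'
from h import *
from plant import robot
go(robot,np.r_[jw(-45,-97)[:2],.0187],J[2]);o=robot.get_obs();print(o['moment'])
E
```

```text
t 24.08 tcp [ 0.4767 -0.0093  0.0188] shift [-0.0069  0.0006  0.0001] turn [-0.    -0.     0.005] j6 -0.06 F [ 2.2 -1.2  0.6] gap 28.6 gf 79.6
[-0.09104569 -0.23905133  0.0141674 ]
```

Emit:
drive_tool --pt "0.001 0.0001 0 0 0 0 20" --pt "0.002 0.0002 0 0 0 0 20" --pt "0.003 0.0003 0 0 0 0 20" --pt "0.004 0.0004 0 0 0 0 20" --pt "0.005 0.0005 0 0 0 0 20" --pt "0.006 0.0006 0 0 0 0 20" --pt "0.006 0.0006 0 0 0 0 20" --pt "0.006 0.0006 0 0 0 0 20" --pt "0.006 0.0006 0 0 0 0 20" --pt "0.006 0.0006 0 0 0 0 20"

```text
t: 24.92
tool_pos: [0.4781, -0.0062, 0.0189]
orientation: [0.001, 0.778, 0.628, -0.002]
force: [-3.6, -16.4, 2.2]
finger_gap: 0.331
grasp_force: 79.8
```

```bash
python3 - <<'E'
from h import *
from plant import robot
go(robot,np.r_[jw(-45,-97)[:2],.0187],J[2]);o=robot.get_obs();print(o['moment'])
E
```

```text
t 24.92 tcp [ 0.4781 -0.0062  0.0189] shift [-0.0102 -0.0002  0.0002] turn [-0.001  0.009  0.008] j6 -0.04 F [ -3.6 -16.4   2.2] gap 28.2 gf 79.8
[-2.37267562  0.54435904  0.23807157]
```

Emit:
drive_tool --pt "0 0 0 0 0 0 20" --pt "0 0 0 0 0 0 20" --pt "0 0 0 0 0 0 20" --pt "0 0 0 0 0 0 20" --pt "0 0 0 0 0 0 20" --pt "0 0 0 0 0 0 20" --pt "0 0 0 0 0 0 20" --pt "0 0 0 0 0 0 20" --pt "0 0 0 0 0 0 20" --pt "0 0 0 0 0 0 20"

```text
t: 25.75
tool_pos: [0.4781, -0.0062, 0.0189]
orientation: [0.001, 0.778, 0.628, -0.002]
force: [-3.2, -15.8, 2.6]
finger_gap: 0.333
grasp_force: 79.8
```

```bash
python3 - <<'E'
from h import *
from plant import robot
o=robot.get_obs();print(o['tool_pos'].round(4),o['force'].round(1))
f=snap(robot,'wrist','w11'); m=redmask(f['img']); m[:2]=0; a=silfit(f,m,[o['tool_pos'][0],o['tool_pos'][1],J[2]],z0=.015,S=2)
c,s=np.cos(J[2]),np.sin(J[2]); print('wedge-tcp in jig',np.array([[c,s],[-s,c]])@(a[:2]-o['tool_pos'][:2]))
im=f['img']
# bright-block left edge vs red right edge: profile rows; block colours near top of picture
for P in(jw(-30,-50,28),jw(30,-50,28),jw(-30,-20,28),jw(30,-20,28),jw(30,-30,14),jw(-30,-30,26)): print(proj(f,P).round(1))
for r in (30,60,90):
  q=cv2.cvtColor(im,cv2.COLOR_BGR2HSV)[r,300:520:4]; print(r,[tuple(map(int,v[1:])) for v in q])
E
```

```text
[ 0.4781 -0.0062  0.0189] [ -3.2 -15.8   2.6]
red comp [  280     0    89   367 24257]
sil [ 0.4793 -0.0054 -0.2171] 1-IoU 0.021
wedge-tcp in jig [0.00109525 0.00100256]
[[355.7 238.5]]
[[518.  238.9]]
[[359.  154.6]]
[[533.6 155.7]]
[[507.  179.2]]
[[357.2 183.1]]
30 [(184, 111), (183, 110), (183, 107), (178, 96), (245, 231), (244, 228), (237, 247), (243, 238), (243, 238), (244, 230), (231, 253), (234, 247), (241, 231), (242, 227), (243, 226), (241, 226), (242, 227), (27, 144), (2, 246), (1, 242), (2, 241), (2, 241), (2, 242), (1, 240), (2, 240), (1, 242), (1, 241), (2, 238), (2, 238), (2, 241), (1, 236), (3, 192), (5, 192), (5, 194), (7, 188), (3, 242), (1, 238), (2, 240), (2, 242), (2, 240), (3, 236), (2, 231), (2, 211), (5, 213), (2, 212), (2, 211), (5, 212), (4, 213), (1, 208), (3, 183), (3, 85), (3, 91), (3, 226), (2, 234), (2, 232)]
60 [(185, 110), (183, 110), (173, 96), (242, 233), (244, 231), (240, 231), (243, 236), (235, 248), (232, 247), (231, 254), (242, 232), (248, 229), (244, 229), (247, 229), (242, 228), (243, 228), (252, 230), (10, 238), (1, 245), (1, 243), (2, 242), 
[... 223 characters left out ...]
 215), (4, 214), (5, 217), (5, 217), (4, 212), (4, 194), (8, 92), (5, 94), (3, 234), (2, 236), (2, 234), (2, 232)]
90 [(188, 111), (172, 86), (249, 235), (245, 234), (244, 235), (247, 234), (233, 253), (239, 243), (230, 253), (245, 232), (242, 233), (245, 232), (244, 232), (246, 231), (250, 231), (246, 231), (227, 227), (2, 246), (2, 246), (1, 244), (2, 244), (1, 245), (2, 244), (2, 243), (1, 245), (1, 244), (2, 241), (2, 242), (2, 244), (3, 226), (5, 199), (4, 199), (5, 200), (0, 242), (2, 243), (1, 243), (2, 243), (2, 246), (2, 240), (1, 240), (5, 217), (4, 218), (5, 218), (5, 217), (5, 221), (3, 219), (5, 216), (4, 194), (8, 94), (5, 106), (1, 239), (2, 237), (2, 237), (2, 235), (3, 238)]
```

```bash
python3 - <<'E'
from h import *
f=load('w11'); q=cv2.cvtColor(f['img'],cv2.COLOR_BGR2HSV)
m=((q[...,1]<40)&(q[...,2]>50)).astype(np.uint8); m=cv2.morphologyEx(m,cv2.MORPH_CLOSE,np.ones((25,25))); 
n,l,st,_=cv2.connectedComponentsWithStats(m); i=l[120,440]; print(st[i]); m=(l==i).astype(np.uint8)
BM=np.array([[x,y,z] for z in(0,28) for x in(-30,30) for y in(-50,50)])/1e3
b=silfit(f,m,J,BM,z0=.015,S=2)
W=silfit(f,np.where(np.indices((480,640))[0]<2,0,redmask(f['img'])).astype(np.uint8),[.479,-.005,-.217],z0=.015,S=2)
c,s=np.cos(b[2]),np.sin(b[2]); print('wedge in block frame',np.array([[c,s],[-s,c]])@(W[:2]-b[:2])*1e3,W[2]-b[2])
# cleat/fence edges: fence visible right? fit fence top by dark brown mask
d=((q[...,0]<15)&(q[...,1]>120)&(q[...,2]<130)).astype(np.uint8)
n,l,st,ce=cv2.connectedComponentsWithStats(d); print([(list(map(int,s)),ce[k].round().tolist()) for k,s in enumerate(st) if s[4]>400])
for y in(-50,-20,10): print(y,'fence edge',proj(f,[jw(30,y,14),jw(56,y,14)]).round().tolist())
for r in(40,80,120,160,175):
  xs=np.nonzero(d[r])[0]; print(r,'fence dark cols',[int(v) for v in (xs[xs>450].min(initial=999),xs[xs>450].max(initial=0))],'block cols',int(np.nonzero(m[r])[0].min()),int(np.nonzero(m[r])[0].max()))
E
```

```text
[  359     0   234   239 42952]
sil [ 0.5452  0.0692 -0.2234] 1-IoU 0.072
red comp [  280     0    89   367 24257]
sil [ 0.4793 -0.0055 -0.2161] 1-IoU 0.021
wedge in block frame [-47.69614406 -87.3825187 ] 0.007372655527986327
[([0, 0, 640, 480, 269974], [314.0, 250.0]), ([215, 0, 148, 369, 28013], [290.0, 181.0]), ([523, 0, 90, 229, 9141], [567.0, 110.0])]
-50 fence edge [[499.0, 228.0], [561.0, 229.0]]
-20 fence edge [[511.0, 153.0], [578.0, 154.0]]
10 fence edge [[525.0, 67.0], [597.0, 68.0]]
40 fence dark cols [558, 603] block cols 368 557
80 fence dark cols [551, 595] block cols 366 549
120 fence dark cols [543, 586] block cols 364 542
160 fence dark cols [536, 577] block cols 362 535
175 fence dark cols [533, 574] block cols 362 535
```

```bash
python3 -c "
from plant import robot
print(robot.sign_off())"
```

```text
the job is handed in; nothing more can be done
None
```

The job is handed in: the block is seated in its corner, flush with the fence to within about 0.5 mm by camera, and the red wedge is jammed in the gap, still held and pushed in at about 16 N; the result of the judging was not reported.

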